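Return tester jars and plaques to their colour kits

ROBOT

A 6-joint arm with a two-finger parallel gripper is mounted at the origin on the work surface. World frame = base frame: x ahead of the robot, y to its left, z up, the work surface at z = 0. Lengths are in mm, angles in rad, forces in N, time in s.
With the tool pointing down it reaches from about 400 to 825 mm from the base axis. Payload 7 kg.
Tool frame: the origin (TCP) lies on the centre line of the jaws, within the pads' length; the fingertips stand 25 mm ahead of it and the grasp point (between the pads) lies 6 mm ahead of it; z points along the fingers, y is the line along which they close (so a half turn about z gives the same grasp; the last joint's range is limited). The gripper opens to 85 mm and grips with 20 to 120 N. Pads are 22 mm wide; open, the fingers measure 114 mm over their backs; the gripper's body (76 mm by 85 mm) begins 54 mm behind the grasp point. The pads swing forward as they close: fully open they stand 13 mm farther back than shut.
Start: joints at [-1.012, 0.359, 0.012, 0, -1.224, -0.288], TCP at [180.538, -650.386, 256.302] pointing down, gripper open.
Joint ranges: [-3.07, 3.07], [-1.43, 2.12], [-1.02, 1.25], [-3.03, 1.67], [-3.05, -0], [-3.03, 3.03]. Speed limits (rad/s): [2.39, 2.39, 3.01, 3.14, 3.14, 3.14].

INTERFACE

Orientations are given as a unit quaternion [w, x, y, z].
In Python, from plant import observe, capture, get_calibration, workorder gives the robot as it stands.
- The arm moves only by the tool apply_moves, never from a script. Its argument "motion" is a list of rows, each an object of numbers: "hand": the opening, from 0 (shut) to 1 (fully open); "tx", "ty", "tz": the shift along the tool's x, y, z in cm; "spin": the turn about the tool's z in rad. In form: [{"hand": .., "tx": .., "ty": .., "tz": .., "spin": ..}, ...]. A call has 1 to 5 rows; each row shifts and turns the commanded pose from where the row before left it, along the tool's axes as they then stand; what a row does not reach is not made up. A row lasts 1/10 s, in which the tool goes at most 50 mm and 8.59 degrees, less where a joint would pass 70% of its speed; a pose out of reach is approached as far as the arm can. A call is refused whole if a number of a shift passes 5 or a number of a turn 0.15, either way. A call with a gripper value outside its range is refused whole. The fingers move at their own pace and stop on an object; the grip force is fixed at half the most. Time passes only in rows, so rows that do not move let the fingers close. It gives the time, the measured TCP pose, the force, the opening and the grip force at its end, in the units of the state.
- observe(): the state, without advancing time (a new reading comes with each control period).
- capture(name): name is "scene" or "top"; returns the picture (480x640x3 uint8, red, green, blue); there is no depth.
- get_calibration(name): a dict with "camera_matrix" (3x3 intrinsics, pixels), "eye" and "rotation" of the camera in the world. Camera axes: x right, y up, looking along -z (the intrinsics and any distortion apply to the point x, -y, -z); pixel columns grow to the right and rows downward; lengths in mm; the calibration is good to about 2 mm. A picture is of the moment at which its call begins. get_calibration takes no time and is no camera call.
- workorder.hand_in(): hands the job in; it is judged then, once.
The state is a dict: "time": time; "q": joint angles; "joint_velocities": joint speeds; "joint_torque": joint torques, N m; "ee_pos": TCP position; "tcp_rot": TCP orientation; "contact_force": force on the tool from outside, world axes, zero at the start; "wrist_torque": the same for the moment, N m; "opening": opening from 0.0 (shut) to 1.0 (fully open); "grip_force": force on a finger pad.
Only numpy, scipy, OpenCV 4.12 (cv2) and the standard library are available. Lean on these libraries where they do the work, as an engineer would, in place of code of your own. Each camera call takes 0.05 s, during which the arm holds its last target. There are 200 camera calls.

TASK

Put the loose paint samples back into their colour kits: stand each tester jar upright in the short bay, and lay each painted plaque flat in the long bay, of the tray whose swatch shows its colour (green, terracotta or blue). Set everything down rather than dropping it, don't tip a jar over, and leave the blue plaque that is already in its tray where it is.

Things in the scene. Friction and masses are not known exactly. Their poses are not given: they have to be found in the camera images.
- jar_green: loose paint tester jar, round, 44 mm across and 56 mm high, about 0.11 kg, straight-sided all the way up so it can be gripped anywhere; glass with mid-green paint inside, black cap with a mid-green dab on top; it starts standing upright on the desk. Origin: centre of its underside, z up.
- jar_terracotta: loose paint tester jar, round, 44 mm across and 56 mm high, about 0.11 kg, straight-sided all the way up so it can be gripped anywhere; glass with terracotta (orange-brown) paint inside, black cap with a terracotta (orange-brown) dab on top; it starts standing upright on the desk. Origin: centre of its underside, z up.
- jar_blue: loose paint tester jar, round, 44 mm across and 56 mm high, about 0.11 kg, straight-sided all the way up so it can be gripped anywhere; glass with strong blue paint inside, black cap with a strong blue dab on top; it starts standing upright on the desk. Origin: centre of its underside, z up.
- plaque_green: loose painted sample plaque, a flat MDF board 80 x 50 x 9 mm (x, y, z), about 0.03 kg, top painted lighter green, a small dark hole dot near one end; it starts lying flat on the desk, painted face up. Origin: centre of its underside, x along its 80 mm length, z up.
- plaque_terracotta: loose painted sample plaque, a flat MDF board 80 x 50 x 9 mm (x, y, z), about 0.03 kg, top painted lighter terracotta, a small dark hole dot near one end; it starts lying flat on the desk, painted face up. Origin: centre of its underside, x along its 80 mm length, z up.
- plaque_blue: painted sample plaque like the other two (80 x 50 x 9 mm, origin at the centre of its underside), lighter blue; it already lies in the long bay of the blue tray and is to stay there.
- tray_green: fixed dark tray, 74 (x) by 186 mm (y); swatch on its bridge mid-green. Origin: centre of underside, on the desk; x roughly away from robot. Floor 4, walls and bridge 16 mm above the desk; walls 4 thick. Short jar bay 66 x 62 mm centred y = +58 mm; 20 mm bridge at y = +17; long plaque bay 66 x 96 mm centred y = -41, its long walls cut to the floor 48 mm wide there for fingers.
- tray_terracotta: fixed dark tray, 74 (x) by 186 mm (y); swatch on its bridge terracotta (orange-brown). Origin: centre of underside, on the desk; x roughly away from robot. Floor 4, walls and bridge 16 mm above the desk; walls 4 thick. Short jar bay 66 x 62 mm centred y = +58 mm; 20 mm bridge at y = +17; long plaque bay 66 x 96 mm centred y = -41, its long walls cut to the floor 48 mm wide there for fingers.
- tray_blue: fixed dark tray, 74 (x) by 186 mm (y); swatch on its bridge strong blue. Origin: centre of underside, on the desk; x roughly away from robot. Floor 4, walls and bridge 16 mm above the desk; walls 4 thick. Short jar bay 66 x 62 mm centred y = +58 mm; 20 mm bridge at y = +17; long plaque bay 66 x 96 mm centred y = -41, its long walls cut to the floor 48 mm wide there for fingers.
Things that resemble listed ones, but are neither listed nor needed, are in the scene too. Leave any yellow look-alike of the jar_blue alone.

How it is judged:
By the outcome, as a careful person would: the job done as asked, in the order asked, and still so for the second after the job is handed in, with the robot touching nothing.
It also fails if it takes over 128 s, if anything falls off the work surface, if the arm or the gripper's body presses on something with over 40 N, if the wrist force passes 120 N, or if a joint passes its speed limit or range.

## Working session

There is one attempt and no reset: what is moved stays moved. The work goes in short steps, Python scripts to look and compute and a tool call to move; the robot and the scene stay as the last step left them, time stands still between calls to the robot, and variables do not carry over. Pictures are saved under pics/ and viewed, at most 14 in all, crops included, and the job is handed in when it is done.

Besides the shell and the picture viewer there is one more tool, called after "Emit:" as name(argument=value, ...), one argument or row to a line, values as JSON. apply_moves: Moves the arm, as the interface text tells. Its arguments: {"type":"object","properties":{"motion":{"type":"array"}},"required":["motion"]}

```bash
mkdir -p pics
python3 - <<'E'
from plant import observe,capture,get_calibration
import cv2,numpy as np
print(observe())
for n in("top","scene"):
    c=get_calibration(n);print(n,c)
    im=capture(n);cv2.imwrite(f"pics/{n}0.png",im[:,:,::-1])
E
```

```text
{'time': 0.0, 'q': array([-1.01192759e+00,  3.59397210e-01,  1.10324021e-02, -3.74753381e-04,
       -1.22409356e+00, -2.88091306e-01]), 'joint_velocities': array([-4.88727659e-05,  2.37160835e-04, -8.24878651e-04, -1.25948979e-03,
       -3.20934208e-04,  8.67651210e-04]), 'joint_torque': array([-1.99513088e-03, -5.83318412e+01,  2.93411261e+01,  6.93658277e+00,
       -6.09875002e-03, -1.20674628e-05]), 'ee_pos': array([ 180.40355346, -649.97277064,  255.34102091]), 'tcp_rot': array([-1.80884290e-04, -1.34912200e-01,  9.90857193e-01,  8.30009084e-04]), 'contact_force': array([ 0.05938617, -0.24117456, -0.01710617]), 'wrist_torque': array([-0.06218848, -0.0269445 , -0.01675475]), 'grip_force': 0.0, 'opening': 0.9985042450847162}
top {'camera_matrix': array([[435.72076744,   0.        , 318.26752922],
       [  0.        , 435.72076744, 244.14409263],
       [  0.        ,   0.        ,   1.        ]]), 'eye': array([409.3476761 , -10.7922054 , 830.81241481]), 'rotation': array([ 0.71523612,  0.04692769, -0.04181812, -0.69605053])}
scene {'camera_matrix': array([[548.39161134,   0.        , 311.8365755 ],
       [  0.        , 548.39161134, 241.72691731],
       [  0.        ,   0.        ,   1.        ]]), 'eye': array([1300.5202349 ,  272.24996836,  754.04346931]), 'rotation': array([0.53831674, 0.24496557, 0.34710477, 0.72782226])}
```

View pics/top0.png

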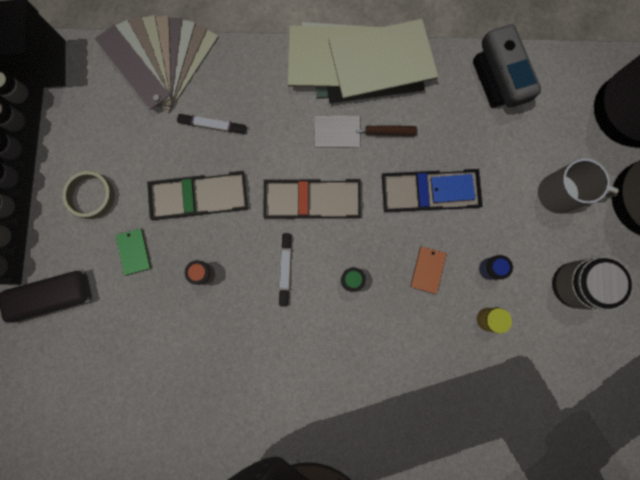

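View pics/scene0.png

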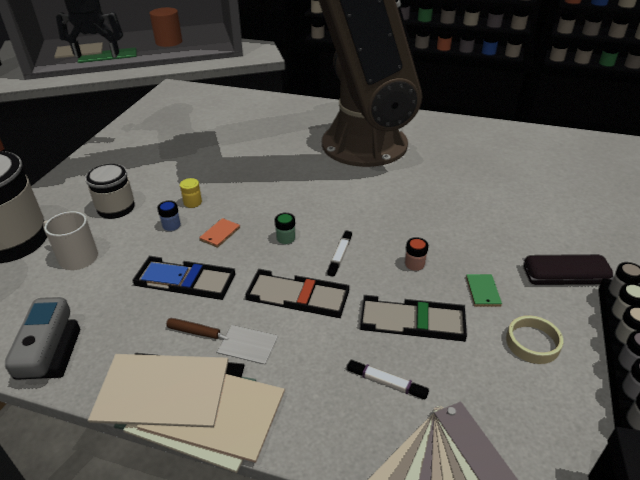

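The top view has the green, terracotta and blue trays at about (198,195), (313,198) and (432,190). The loose jars are terracotta (198,272), green (353,279) and blue (497,267). The plaques are green (133,252) and terracotta (429,270). The yellow decoy is at (497,320).

```bash
cat > h.py <<'E'
import cv2,numpy as np
from scipy.spatial.transform import Rotation as R
from plant import observe,capture,get_calibration
CAL={n:get_calibration(n) for n in("top","scene")}
def rq(q): return R.from_quat([q[1],q[2],q[3],q[0]])
def ray(n,uv):
    c=CAL[n];K=c["camera_matrix"];p=np.linalg.inv(K)@[uv[0],uv[1],1]
    return c["eye"],rq(c["rotation"]).apply([p[0],-p[1],-p[2]])
def at(n,uv,z):
    e,d=ray(n,uv);return (e+d*(z-e[2])/d[2])[:2]
def tri(a,b):
    (e1,d1),(e2,d2)=ray("top",a),ray("scene",b)
    s=np.linalg.lstsq(np.c_[d1,-d2],e2-e1,rcond=None)[0]
    p,q=e1+s[0]*d1,e2+s[1]*d2
    return (p+q)/2,np.linalg.norm(p-q)
HUE={"green":(50,80),"terracotta":(0,14),"blue":(105,130)}
def mask(im,c,smin=110,vmin=40):
    h=cv2.cvtColor(im,cv2.COLOR_RGB2HSV);lo,hi=HUE[c]
    m=cv2.inRange(h,(lo,smin,vmin),(hi,255,255))
    if c=="terracotta": m|=cv2.inRange(h,(174,smin,vmin),(180,255,255))
    return m
def blobs(im,c,amin=40,**k):
    cs,_=cv2.findContours(mask(im,c,**k),cv2.RETR_EXTERNAL,cv2.CHAIN_APPROX_NONE)
    return [x for x in cs if cv2.contourArea(x)>amin]
def cen(x):
    m=cv2.moments(x);return np.array([m["m10"],m["m01"]])/m["m00"]
def rect(n,x,z):  # centre, sizes and long-axis angle of a blob cast on height z
    P=np.array([at(n,u,z) for u in x[:,0].astype(float)],np.float32)
    (cx,cy),(w,h),a=cv2.minAreaRect(P)
    if h>w:w,h,a=h,w,a+90
    return np.array([cx,cy]),(w,h),(a+90)%180-90
E
python3 - <<'E'
from h import *
np.set_printoptions(precision=1,suppress=True)
T=cv2.imread("pics/top0.png")[:,:,::-1].copy();S=cv2.imread("pics/scene0.png")[:,:,::-1].copy()
for c in HUE:
    for n,im in(("top",T),("scene",S)):
        for x in blobs(im,c):
            r=rect(n,x,9);print(c,n,cen(x),"A",cv2.contourArea(x),"z9",r[0],np.array(r[1]),round(r[2],1),"z16",at(n,cen(x),16),"z56",at(n,cen(x),56))
g=cv2.inRange(cv2.cvtColor(T,cv2.COLOR_RGB2HSV)[:,:,2],0,50)
cs,_=cv2.findContours(g,cv2.RETR_EXTERNAL,cv2.CHAIN_APPROX_NONE)
for x in cs:
    u=cen(x) if cv2.contourArea(x)>400 else [0,0]
    if 140<u[0]<540 and 160<u[1]<330:
        r=rect("top",x,12);print("dark",u,cv2.contourArea(x),r[0],np.array(r[1]),round(r[2],1))
E
```

```text
green top [353.2 278.9] A 181.0 z9 [448.6 -70.9] [29.3 28.7] 64.9 z16 [448.5 -70.4] z56 [446.6 -67.5]
green top [187.6 194.9] A 217.5 z9 [601.7 251.5] [62.  15.9] 8.3 z16 [600.4 249.4] z56 [591.  236.6]
green scene [422.3 315.3] A 250.0 z9 [591.3 246.7] [66.7 18.9] 6.4 z16 [599.2 247.2] z56 [637.3 248.5]
green scene [483.4 289.2] A 678.0 z9 [490.9 347.5] [76.2 47.8] 16.8 z16 [499.9 347.3] z56 [543.2 343.2]
green scene [284.5 218.1] A 91.5 z9 [386.6 -93.3] [33.5 29.7] -73.8 z16 [395.7 -89.9] z56 [444.7 -70.3]
green scene [608.7  59.4] A 126.0 z9 [-784.   681.2] [122.2  38.3] -13.5 z16 [-761.6  676.6] z56 [-649.9  654.7]
green scene [96.6 56.9] A 170.5 z9 [ -336.3 -1087.7] [116.7  87.8] -50.4 z16 [ -320.1 -1065.7] z56 [-232.3 -993.1]
green scene [126.7  52.9] A 121.5 z9 [-396.8 -997.2] [84.5 70.5] 31.0 z16 [-382.  -980.1] z56 [-290.8 -912.2]
green scene [424.8  15. ] A 117.0 z9 [-1102.9    -2.3] [161.3  48.2] 5.5 z16 [-1077.6     0.9] z56 [-948.7   15.6]
terracotta top [196.  271.9] A 219.5 z9 [454.7 226.1] [32.3 30.3] 3.5 z16 [453.7 224. ] z56 [451.5 212.5]
terracotta top [428.2 269.7
[... 1332 characters left out ...]
.2] A 202.0 z9 [ 615.1 -208.1] [68.1 20.5] 5.8 z16 [ 622.3 -203.4] z56 [ 659.1 -177.6]
blue scene [164.3 273.1] A 656.5 z9 [ 625.3 -263.9] [80.7 52.8] -83.0 z16 [ 632.1 -258.5] z56 [ 668.3 -229.7]
blue scene [166.7 205.8] A 88.5 z9 [ 419.8 -372.6] [32.9 31.6] -73.9 z16 [ 427.3 -366.7] z56 [ 474.6 -332.1]
blue scene [489.1  48.1] A 133.0 z9 [-788.8  279.1] [130.2  45.5] 0.1 z16 [-765.  279.] z56 [-653.   278.6]
blue scene [599.7   2.1] A 59.5 z9 [-1460.8   701.4] [88.8 58.4] -9.7 z16 [-1433.9   699.4] z56 [-1285.7   676.2]
dark [353.3 279.2] 418.5 [448.6 -70.4] [45.1 41.2] -88.4
dark [199.4 272.5] 505.0 [453.9 218.5] [54.8 41.4] -88.4
dark [496.1 267.4] 572.5 [ 477.6 -338. ] [60.7 43.2] -79.0
```

```bash
cat >> h.py <<'E'
def go(x,y,z,yaw=None):  # remaining tool-frame shift (cm) and spin to a TCP goal; yaw = direction of tool y, deg
    o=observe();r=rq(o["tcp_rot"])
    d=r.inv().apply(np.array([x,y,z])-o["ee_pos"])/10
    ty=r.apply([0,1,0]);a=np.degrees(np.arctan2(ty[1],ty[0]))
    s=None if yaw is None else np.radians((a-yaw+90)%180-90)
    print("t",round(o["time"],2),"pos",o["ee_pos"].round(1),"yaw",a.round(1),"tool dz",r.apply([0,0,1]).round(3),"open",round(o["opening"],3),"q1,q6",o["q"][[0,5]].round(2))
    print(" shift cm",d.round(2),"spin",s)
E
python3 - <<'E'
from h import *
np.set_printoptions(precision=1,suppress=True)
T=cv2.imread("pics/top0.png")[:,:,::-1].copy()
V=cv2.cvtColor(T,cv2.COLOR_RGB2HSV)
print("greenplaque hsv",V[252,133])
HUE["green"]=(50,90)
for x in blobs(T,"green",smin=90):
    r=rect("top",x,9);print("green",cen(x),r[0],np.array(r[1]),r[2])
for b,c in (((135,160,258,232),"g"),((254,168,372,230),"t"),((374,160,490,220),"b")):
    x0,y0,x1,y1=b;m=cv2.inRange(V[y0:y1,x0:x1,2],0,62)
    cs,_=cv2.findContours(m,cv2.RETR_EXTERNAL,cv2.CHAIN_APPROX_NONE,offset=(x0,y0))
    x=max(cs,key=len);r=rect("top",x,12);print(c,r[0],np.array(r[1]),r[2]-90)
go(450.8,211.3,120)
go(445.7,-69,120);go(475.2,-330.6,120)
E
```

```text
greenplaque hsv [ 64 106 118]
green [353.2 279. ] [448.7 -70.6] [30.2 30. ] -88.44305062294006
green [132.5 251.5] [489.9 349.5] [76.7 48. ] 16.750104904174805
green [187.6 195.2] [602.  251.6] [64.9 17.3] 8.098400115966797
g [601.5 231.7] [189.7  77. ] -171.72831916809082
t [600.6  10.4] [186.   75.2] -177.8018159866333
b [ 623.5 -217.5] [188.6  76.6] -175.71248769760132
t 0.1 pos [ 180.4 -650.   255.4] yaw 105.5 tool dz [-0.  0. -1.] open 0.997 q1,q6 [-1.  -0.3]
 shift cm [-49.1  75.8  13.7] spin None
t 0.1 pos [ 180.4 -650.   255.4] yaw 105.5 tool dz [-0.  0. -1.] open 0.997 q1,q6 [-1.  -0.3]
 shift cm [-41.1  48.9  13.6] spin None
t 0.1 pos [ 180.4 -650.   255.4] yaw 105.5 tool dz [-0.  0. -1.] open 0.997 q1,q6 [-1.  -0.3]
 shift cm [-37.   22.9  13.6] spin None
```

Emit:
apply_moves(
  motion=[
    {"hand":1,"tx":-3.7,"ty":2.3,"tz":1.3,"spin":0},
    {"hand":1,"tx":-3.7,"ty":2.3,"tz":1.3,"spin":0},
    {"hand":1,"tx":-3.7,"ty":2.3,"tz":1.3,"spin":0},
    {"hand":1,"tx":-3.7,"ty":2.3,"tz":1.3,"spin":0},
    {"hand":1,"tx":-3.7,"ty":2.3,"tz":1.3,"spin":0},
  ],
)

```text
time: 0.6
ee_pos: [328.8, -488.6, 190.6]
tcp_rot: [-0.0, -0.135, 0.991, 0.0]
contact_force: [1.0, -0.9, -0.1]
opening: 0.994
grip_force: 0.0
```

Emit:
apply_moves(
  motion=[
    {"hand":1,"tx":-3.7,"ty":2.3,"tz":1.3,"spin":0},
    {"hand":1,"tx":-3.7,"ty":2.3,"tz":1.3,"spin":0},
    {"hand":1,"tx":-3.7,"ty":2.3,"tz":1.3,"spin":0},
    {"hand":1,"tx":-3.7,"ty":2.3,"tz":1.3,"spin":0},
    {"hand":1,"tx":-3.7,"ty":2.3,"tz":1.3,"spin":0},
  ],
)

```text
time: 1.1
ee_pos: [476.4, -328.2, 125.7]
tcp_rot: [-0.0, -0.135, 0.991, 0.0]
contact_force: [0.3, -0.8, 0.1]
opening: 0.999
grip_force: 0.0
```

```bash
python3 -c "
from h import *
go(475.2,-330.6,46)
cv2.imwrite('pics/s1.png',capture('scene')[:,:,::-1])"
```

```text
t 1.1 pos [ 476.4 -328.2  125.7] yaw 105.5 tool dz [-0.  0. -1.] open 0.999 q1,q6 [-0.27 -1.03]
 shift cm [ 0.17 -0.2   7.97] spin None
```

View pics/s1.png

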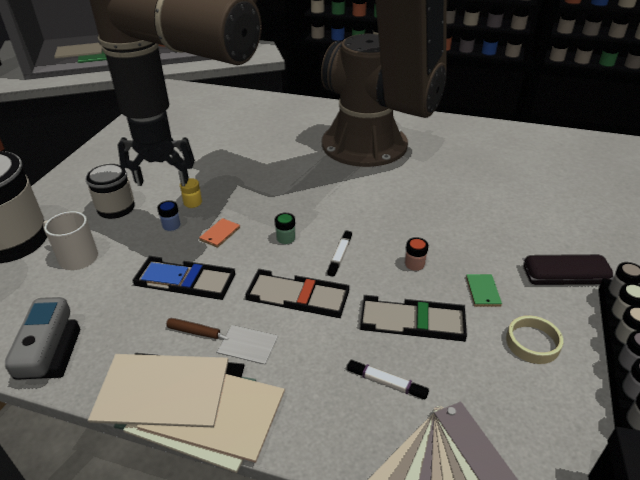

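The gripper hovers near pixel (158,165), with the blue jar at (168,215) below it and the fingers clear either side. I'll descend and close.

Emit:
apply_moves(
  motion=[
    {"hand":1,"tx":0.2,"ty":-0.2,"tz":2,"spin":0},
    {"hand":1,"tx":0,"ty":0,"tz":3,"spin":0},
    {"hand":1,"tx":0,"ty":0,"tz":2,"spin":0},
    {"hand":1,"tx":0,"ty":0,"tz":1,"spin":0},
    {"hand":0.4,"tx":0,"ty":0,"tz":0,"spin":0},
  ],
)

```text
time: 1.65
ee_pos: [473.2, -332.0, 44.9]
tcp_rot: [-0.001, -0.135, 0.991, 0.001]
contact_force: [0.7, -0.4, 0.0]
opening: 0.856
grip_force: 0.0
```

Emit:
apply_moves(
  motion=[
    {"hand":0.3,"tx":0,"ty":0,"tz":0,"spin":0},
    {"hand":0.2,"tx":0,"ty":0,"tz":0,"spin":0},
    {"hand":0.2,"tx":0,"ty":0,"tz":0,"spin":0},
    {"hand":0.2,"tx":0,"ty":0,"tz":0,"spin":0},
  ],
)

```text
time: 2.05
ee_pos: [475.1, -332.6, 47.8]
tcp_rot: [0.001, -0.135, 0.991, -0.001]
contact_force: [0.9, 1.3, 6.1]
opening: 0.498
grip_force: 61.0
```

```bash
python3 -c "
from h import *
go(619.1,-160.2,110)
"
```

```text
t 2.05 pos [ 475.1 -332.6   47.8] yaw 105.5 tool dz [ 0.002 -0.001 -1.   ] open 0.498 q1,q6 [-0.27 -1.03]
 shift cm [-18.51  12.75  -6.21] spin None
```

Emit:
apply_moves(
  motion=[
    {"hand":0.2,"tx":0,"ty":0,"tz":-1,"spin":0},
    {"hand":0.2,"tx":0,"ty":0,"tz":-2.5,"spin":0},
    {"hand":0.2,"tx":0,"ty":0,"tz":-2.5,"spin":0},
    {"hand":0.2,"tx":-1.5,"ty":1,"tz":0,"spin":0},
    {"hand":0.2,"tx":-3,"ty":2,"tz":0,"spin":0},
  ],
)

```text
time: 2.55
ee_pos: [509.1, -291.8, 107.6]
tcp_rot: [0.001, -0.133, 0.991, -0.0]
contact_force: [0.2, -0.9, -1.6]
opening: 0.504
grip_force: 61.0
```

Emit:
apply_moves(
  motion=[
    {"hand":0.2,"tx":-4,"ty":2.8,"tz":0,"spin":0},
    {"hand":0.2,"tx":-4,"ty":2.8,"tz":0,"spin":0},
    {"hand":0.2,"tx":-3.5,"ty":2.5,"tz":0,"spin":0},
    {"hand":0.2,"tx":-2,"ty":1.3,"tz":0,"spin":0},
    {"hand":0.2,"tx":-0.5,"ty":0.4,"tz":0,"spin":0},
  ],
)

```text
time: 3.05
ee_pos: [619.7, -156.9, 106.0]
tcp_rot: [0.0, -0.136, 0.991, 0.0]
contact_force: [-0.3, 0.6, -0.8]
opening: 0.501
grip_force: 61.1
```

```bash
python3 -c "
from h import *
go(619.1,-160.2,51)
print(observe()['grip_force'])
"
```

```text
t 3.05 pos [ 619.7 -156.9  106. ] yaw 105.7 tool dz [ 0.  0. -1.] open 0.501 q1,q6 [ 0.06 -1.35]
 shift cm [ 0.15 -0.3   5.5 ] spin None
61.07061982154846
```

Emit:
apply_moves(
  motion=[
    {"hand":0.2,"tx":0.1,"ty":-0.3,"tz":1,"spin":0},
    {"hand":0.2,"tx":0,"ty":0,"tz":2,"spin":0},
    {"hand":0.2,"tx":0,"ty":0,"tz":1.4,"spin":0},
    {"hand":0.2,"tx":0,"ty":0,"tz":0.6,"spin":0},
    {"hand":0.2,"tx":0,"ty":0,"tz":0.2,"spin":0},
  ],
)

```text
time: 3.55
ee_pos: [617.0, -163.4, 53.2]
tcp_rot: [-0.001, -0.134, 0.991, 0.0]
contact_force: [-0.6, -0.8, -1.9]
opening: 0.504
grip_force: 61.1
```

Emit:
apply_moves(
  motion=[
    {"hand":0.2,"tx":0,"ty":0,"tz":0.2,"spin":0},
    {"hand":0.2,"tx":0,"ty":0,"tz":0,"spin":0},
  ],
)

```text
time: 3.75
ee_pos: [618.2, -162.8, 52.7]
tcp_rot: [0.0, -0.135, 0.991, -0.0]
contact_force: [0.3, 0.5, -0.6]
opening: 0.502
grip_force: 61.1
```

Another couple of small steps, watching for contact force.

Emit:
apply_moves(
  motion=[
    {"hand":0.2,"tx":0,"ty":0.1,"tz":0.1,"spin":0},
    {"hand":0.2,"tx":0,"ty":0,"tz":0.1,"spin":0},
  ],
)

```text
time: 3.95
ee_pos: [618.2, -161.6, 51.7]
tcp_rot: [0.001, -0.135, 0.991, -0.0]
contact_force: [-5.2, 3.3, 13.0]
opening: 0.499
grip_force: 62.1
```

```bash
python3 -c "
from h import *
go(450.8,211.3,120)
print(observe()['contact_force'])
"
```

```text
t 3.95 pos [ 618.2 -161.6   51.7] yaw 105.5 tool dz [ 0.001 -0.    -1.   ] open 0.499 q1,q6 [ 0.05 -1.35]
 shift cm [ 6.13 40.4  -6.86] spin None
[-5.22964969  3.26512762 12.98031214]
```

Emit:
apply_moves(
  motion=[
    {"hand":0.6,"tx":0,"ty":0,"tz":0,"spin":0},
    {"hand":0.8,"tx":0,"ty":0,"tz":0,"spin":0},
    {"hand":1,"tx":0,"ty":0,"tz":0,"spin":0},
    {"hand":1,"tx":0,"ty":0,"tz":0,"spin":0},
  ],
)

```text
time: 4.35
ee_pos: [617.8, -161.6, 50.3]
tcp_rot: [0.0, -0.135, 0.991, 0.0]
contact_force: [0.1, 0.8, -0.1]
opening: 0.997
grip_force: 0.0
```

Emit:
apply_moves(
  motion=[
    {"hand":1,"tx":0,"ty":0,"tz":-1,"spin":0},
    {"hand":1,"tx":0,"ty":0,"tz":-3,"spin":0},
    {"hand":1,"tx":0,"ty":0,"tz":-4,"spin":0},
    {"hand":1,"tx":0.6,"ty":4,"tz":0,"spin":0},
    {"hand":1,"tx":0.6,"ty":4.5,"tz":0,"spin":0},
  ],
)

```text
time: 4.85
ee_pos: [584.1, -83.0, 132.3]
tcp_rot: [0.002, -0.134, 0.991, -0.0]
contact_force: [0.6, 2.2, -1.7]
opening: 1.004
grip_force: 0.0
```

Emit:
apply_moves(
  motion=[
    {"hand":1,"tx":0.7,"ty":4.5,"tz":0,"spin":0},
    {"hand":1,"tx":0.7,"ty":4.5,"tz":0,"spin":0},
    {"hand":1,"tx":0.7,"ty":4.5,"tz":0,"spin":0},
    {"hand":1,"tx":0.7,"ty":4.5,"tz":0,"spin":0},
    {"hand":1,"tx":0.7,"ty":4.5,"tz":0,"spin":0},
  ],
)

```text
time: 5.35
ee_pos: [488.8, 126.1, 131.3]
tcp_rot: [0.001, -0.135, 0.991, 0.0]
contact_force: [0.2, 0.8, 1.0]
opening: 0.998
grip_force: 0.0
```

Emit:
apply_moves(
  motion=[
    {"hand":1,"tx":0.7,"ty":4.5,"tz":0,"spin":0},
    {"hand":1,"tx":0.7,"ty":4.5,"tz":0,"spin":0},
    {"hand":1,"tx":0,"ty":0,"tz":0,"spin":0},
  ],
)

```text
time: 5.65
ee_pos: [450.9, 211.8, 131.5]
tcp_rot: [0.001, -0.138, 0.99, 0.001]
contact_force: [-0.4, -0.2, -0.2]
opening: 1.002
grip_force: 0.0
```

```bash
python3 -c "
from h import *
go(450.8,211.3,46)
for x in blobs(capture('scene'),'blue'):print(cen(x),at('scene',cen(x),60))
"
```

```text
t 5.65 pos [450.9 211.8 131.5] yaw 105.8 tool dz [ 0.002  0.002 -1.   ] open 1.002 q1,q6 [ 0.83 -2.13]
 shift cm [ 0.04 -0.06  8.55] spin None
[190.67228464 276.20037453] [ 665.60346415 -175.44675931]
[164.2833967  273.07705957] [ 671.94803699 -226.87700272]
[207.81536555 261.15365551] [ 618.45771059 -163.28037523]
[489.45724258  49.79930192] [-626.37738287  280.66097522]
[337.53968254  34.12554113] [-643.30260298 -254.72020942]
[599.79063361   2.16528926] [-1270.47441828   674.40829794]
```

Emit:
apply_moves(
  motion=[
    {"hand":1,"tx":0,"ty":0,"tz":2,"spin":0},
    {"hand":1,"tx":0,"ty":0,"tz":3,"spin":0},
    {"hand":1,"tx":0,"ty":0,"tz":2.3,"spin":0},
    {"hand":1,"tx":0,"ty":0,"tz":1.1,"spin":0},
    {"hand":0.4,"tx":0,"ty":0,"tz":0,"spin":0},
  ],
)

```text
time: 6.2
ee_pos: [451.7, 206.3, 45.3]
tcp_rot: [-0.001, -0.134, 0.991, -0.001]
contact_force: [-0.2, 0.2, 0.6]
opening: 0.856
grip_force: 0.0
```

Emit:
apply_moves(
  motion=[
    {"hand":0.3,"tx":0,"ty":0,"tz":0,"spin":0},
    {"hand":0.2,"tx":0,"ty":0,"tz":0,"spin":0},
    {"hand":0.2,"tx":0,"ty":0,"tz":0,"spin":0},
    {"hand":0.2,"tx":0,"ty":0,"tz":0,"spin":0},
  ],
)

```text
time: 6.6
ee_pos: [452.9, 208.1, 47.8]
tcp_rot: [0.001, -0.135, 0.991, 0.001]
contact_force: [1.2, -1.6, 6.5]
opening: 0.498
grip_force: 60.6
```

```bash
python3 -c "
from h import *
go(598.2,68.4,110)
"
```

```text
t 6.6 pos [452.9 208.1  47.8] yaw 105.5 tool dz [ 0.002  0.002 -1.   ] open 0.498 q1,q6 [ 0.83 -2.13]
 shift cm [-10.27 -17.35  -6.21] spin None
```

Emit:
apply_moves(
  motion=[
    {"hand":0.2,"tx":0,"ty":0,"tz":-1,"spin":0},
    {"hand":0.2,"tx":0,"ty":0,"tz":-2.5,"spin":0},
    {"hand":0.2,"tx":0,"ty":0,"tz":-2.5,"spin":0},
    {"hand":0.2,"tx":-0.8,"ty":-1.5,"tz":0,"spin":0},
    {"hand":0.2,"tx":-1.8,"ty":-3,"tz":0,"spin":0},
  ],
)

```text
time: 7.1
ee_pos: [489.1, 172.1, 108.6]
tcp_rot: [0.001, -0.136, 0.991, 0.001]
contact_force: [0.4, 0.7, -1.9]
opening: 0.498
grip_force: 61.0
```

Emit:
apply_moves(
  motion=[
    {"hand":0.2,"tx":-2.2,"ty":-3.6,"tz":0,"spin":0},
    {"hand":0.2,"tx":-2.2,"ty":-3.6,"tz":0,"spin":0},
    {"hand":0.2,"tx":-1.9,"ty":-3.1,"tz":0,"spin":0},
    {"hand":0.2,"tx":-1,"ty":-1.9,"tz":0,"spin":0},
    {"hand":0.2,"tx":-0.4,"ty":-0.6,"tz":0,"spin":0},
  ],
)

```text
time: 7.6
ee_pos: [598.6, 66.6, 106.8]
tcp_rot: [0.0, -0.134, 0.991, 0.0]
contact_force: [-1.4, 0.4, -0.9]
opening: 0.496
grip_force: 61.1
```

```bash
python3 -c "
from h import *
go(598.2,68.4,51)
"
```

```text
t 7.6 pos [598.6  66.6 106.8] yaw 105.4 tool dz [ 0.  0. -1.] open 0.496 q1,q6 [ 0.43 -1.74]
 shift cm [-0.01  0.18  5.58] spin None
```

Emit:
apply_moves(
  motion=[
    {"hand":0.2,"tx":0,"ty":0.1,"tz":1,"spin":0},
    {"hand":0.2,"tx":0,"ty":0,"tz":2,"spin":0},
    {"hand":0.2,"tx":0,"ty":0,"tz":1.5,"spin":0},
    {"hand":0.2,"tx":0,"ty":0,"tz":0.6,"spin":0},
    {"hand":0.2,"tx":0,"ty":0,"tz":0.2,"spin":0},
  ],
)

```text
time: 8.1
ee_pos: [596.2, 69.9, 52.6]
tcp_rot: [-0.001, -0.136, 0.991, -0.0]
contact_force: [-0.0, 0.5, -0.6]
opening: 0.5
grip_force: 61.1
```

Emit:
apply_moves(
  motion=[
    {"hand":0.2,"tx":0,"ty":0,"tz":0.1,"spin":0},
    {"hand":0.2,"tx":0,"ty":0,"tz":0.1,"spin":0},
  ],
)

```text
time: 8.3
ee_pos: [597.5, 69.8, 52.0]
tcp_rot: [0.001, -0.135, 0.991, 0.0]
contact_force: [0.3, 0.3, -0.6]
opening: 0.5
grip_force: 61.1
```

```bash
python3 -c "
from h import *
go(445.7,-69,120)
print(observe()['contact_force'])
"
```

```text
t 8.3 pos [597.5  69.8  52. ] yaw 105.5 tool dz [ 0.001  0.    -1.   ] open 0.5 q1,q6 [ 0.44 -1.74]
 shift cm [18.34 -9.3  -6.82] spin None
[ 0.28865356  0.33321787 -0.578532  ]
```

Emit:
apply_moves(
  motion=[
    {"hand":0.2,"tx":0,"ty":0,"tz":0.1,"spin":0},
    {"hand":0.2,"tx":0,"ty":0,"tz":0,"spin":0},
  ],
)

```text
time: 8.5
ee_pos: [597.6, 69.7, 51.8]
tcp_rot: [0.001, -0.135, 0.991, 0.0]
contact_force: [-4.4, 1.6, 7.6]
opening: 0.501
grip_force: 61.8
```

Emit:
apply_moves(
  motion=[
    {"hand":0.6,"tx":0,"ty":0,"tz":0,"spin":0},
    {"hand":0.8,"tx":0,"ty":0,"tz":0,"spin":0},
    {"hand":1,"tx":0,"ty":0,"tz":0,"spin":0},
    {"hand":1,"tx":0,"ty":0,"tz":0,"spin":0},
  ],
)

```text
time: 8.9
ee_pos: [597.3, 69.3, 50.3]
tcp_rot: [0.0, -0.135, 0.991, -0.0]
contact_force: [-0.1, 0.2, -0.2]
opening: 1.002
grip_force: 0.0
```

Emit:
apply_moves(
  motion=[
    {"hand":1,"tx":0,"ty":0,"tz":-1,"spin":0},
    {"hand":1,"tx":0,"ty":0,"tz":-3,"spin":0},
    {"hand":1,"tx":0,"ty":0,"tz":-4,"spin":0},
    {"hand":1,"tx":2.3,"ty":-1.3,"tz":0,"spin":0},
    {"hand":1,"tx":4,"ty":-2,"tz":0,"spin":0},
  ],
)

```text
time: 9.4
ee_pos: [547.2, 21.5, 132.2]
tcp_rot: [0.002, -0.136, 0.991, 0.0]
contact_force: [-0.9, -1.3, -1.0]
opening: 1.004
grip_force: 0.0
```

Emit:
apply_moves(
  motion=[
    {"hand":1,"tx":4,"ty":-2,"tz":0,"spin":0},
    {"hand":1,"tx":4,"ty":-2,"tz":0,"spin":0},
    {"hand":1,"tx":4,"ty":-2,"tz":0,"spin":0},
    {"hand":1,"tx":0,"ty":0,"tz":0,"spin":0},
  ],
)

```text
time: 9.8
ee_pos: [441.3, -71.7, 130.7]
tcp_rot: [-0.001, -0.134, 0.991, 0.0]
contact_force: [1.2, 0.7, 0.7]
opening: 0.997
grip_force: 0.0
```

```bash
python3 -c "
from h import *
go(445.7,-69,46)
for x in blobs(capture('scene'),'terracotta'):print(cen(x),at('scene',cen(x),60))
"
```

```text
t 9.8 pos [441.3 -71.7 130.7] yaw 105.4 tool dz [-0.001  0.    -1.   ] open 0.997 q1,q6 [ 0.28 -1.58]
 shift cm [-0.51  0.14  8.47] spin None
[192.34114583 327.40321181] [ 777.78418965 -114.80280206]
[305.8722467  291.09030837] [642.02224283  41.174773  ]
[327.56129032 276.93870968] [595.7787935   68.07911297]
[219.34472145 231.67897815] [ 529.6923909  -180.35934402]
[165.67661952  26.30888772] [-560.45641334 -910.01923984]
```

Emit:
apply_moves(
  motion=[
    {"hand":1,"tx":-0.4,"ty":0.1,"tz":2,"spin":0},
    {"hand":1,"tx":0,"ty":0,"tz":3,"spin":0},
    {"hand":1,"tx":0,"ty":0,"tz":2.3,"spin":0},
    {"hand":1,"tx":0,"ty":0,"tz":1.1,"spin":0},
    {"hand":0.4,"tx":0,"ty":0,"tz":0,"spin":0},
  ],
)

```text
time: 10.35
ee_pos: [449.2, -67.0, 45.2]
tcp_rot: [-0.001, -0.135, 0.991, -0.0]
contact_force: [0.2, -0.2, 0.2]
opening: 0.857
grip_force: 0.0
```

Emit:
apply_moves(
  motion=[
    {"hand":0.3,"tx":0,"ty":0,"tz":0,"spin":0},
    {"hand":0.2,"tx":0,"ty":0,"tz":0,"spin":0},
    {"hand":0.2,"tx":0,"ty":0,"tz":0,"spin":0},
    {"hand":0.2,"tx":0,"ty":0,"tz":0,"spin":0},
  ],
)

```text
time: 10.75
ee_pos: [450.4, -66.9, 47.5]
tcp_rot: [0.001, -0.135, 0.991, 0.0]
contact_force: [0.1, 1.3, 6.5]
opening: 0.495
grip_force: 60.7
```

```bash
python3 -c "
from h import *
go(592.9,288.9,110)
"
```

```text
t 10.75 pos [450.4 -66.9  47.5] yaw 105.5 tool dz [ 0.003  0.001 -1.   ] open 0.495 q1,q6 [ 0.29 -1.59]
 shift cm [-23.28  30.46  -6.19] spin None
```

Emit:
apply_moves(
  motion=[
    {"hand":0.2,"tx":0,"ty":0,"tz":-1,"spin":0},
    {"hand":0.2,"tx":0,"ty":0,"tz":-2.5,"spin":0},
    {"hand":0.2,"tx":0,"ty":0,"tz":-3,"spin":0},
    {"hand":0.2,"tx":-1.2,"ty":1.6,"tz":0,"spin":0},
    {"hand":0.2,"tx":-2.1,"ty":2.8,"tz":0,"spin":0},
  ],
)

```text
time: 11.25
ee_pos: [469.4, -16.3, 113.3]
tcp_rot: [0.001, -0.134, 0.991, 0.0]
contact_force: [1.1, -0.8, -1.0]
opening: 0.502
grip_force: 61.0
```

Emit:
apply_moves(
  motion=[
    {"hand":0.2,"tx":-2.7,"ty":3.5,"tz":0,"spin":0},
    {"hand":0.2,"tx":-2.7,"ty":3.5,"tz":0,"spin":0},
    {"hand":0.2,"tx":-2.7,"ty":3.5,"tz":0,"spin":0},
    {"hand":0.2,"tx":-2.7,"ty":3.5,"tz":0,"spin":0},
    {"hand":0.2,"tx":-2.7,"ty":3.5,"tz":0,"spin":0},
  ],
)

```text
time: 11.75
ee_pos: [553.0, 190.5, 112.3]
tcp_rot: [0.0, -0.135, 0.991, 0.0]
contact_force: [0.9, -0.4, -0.4]
opening: 0.502
grip_force: 61.0
```

Emit:
apply_moves(
  motion=[
    {"hand":0.2,"tx":-2.7,"ty":3.5,"tz":0,"spin":0},
    {"hand":0.2,"tx":-2.1,"ty":2.8,"tz":0,"spin":0},
    {"hand":0.2,"tx":-1.2,"ty":1.6,"tz":0,"spin":0},
    {"hand":0.2,"tx":-0.5,"ty":0.6,"tz":0,"spin":0},
    {"hand":0.2,"tx":0,"ty":0,"tz":0,"spin":0},
  ],
)

```text
time: 12.25
ee_pos: [592.5, 288.5, 111.5]
tcp_rot: [-0.0, -0.135, 0.991, -0.0]
contact_force: [-0.6, -0.7, -0.3]
opening: 0.499
grip_force: 61.1
```

```bash
python3 -c "
from h import *
go(595.5,288.9,51)
"
```

```text
t 12.25 pos [592.5 288.5 111.5] yaw 105.6 tool dz [-0. -0. -1.] open 0.499 q1,q6 [ 0.75 -2.05]
 shift cm [-0.3  -0.04  6.05] spin None
```

Emit:
apply_moves(
  motion=[
    {"hand":0.2,"tx":-0.3,"ty":0,"tz":1,"spin":0},
    {"hand":0.2,"tx":0,"ty":0,"tz":2.2,"spin":0},
    {"hand":0.2,"tx":0,"ty":0,"tz":1.8,"spin":0},
    {"hand":0.2,"tx":0,"ty":0,"tz":0.6,"spin":0},
    {"hand":0.2,"tx":0,"ty":0,"tz":0.3,"spin":0},
  ],
)

```text
time: 12.75
ee_pos: [595.1, 287.6, 51.6]
tcp_rot: [-0.001, -0.135, 0.991, -0.0]
contact_force: [-0.4, 1.5, 2.9]
opening: 0.495
grip_force: 61.1
```

Emit:
apply_moves(
  motion=[
    {"hand":0.2,"tx":0,"ty":0,"tz":0.1,"spin":0},
    {"hand":0.2,"tx":0,"ty":0,"tz":0,"spin":0},
  ],
)

```text
time: 12.95
ee_pos: [595.8, 288.9, 52.0]
tcp_rot: [0.001, -0.135, 0.991, 0.0]
contact_force: [0.9, 0.0, -1.1]
opening: 0.495
grip_force: 61.2
```

```bash
python3 -c "
from h import *
go(489.9,349,120,106.8)
print(observe()['contact_force'])
"
```

```text
t 12.95 pos [595.8 288.9  52. ] yaw 105.5 tool dz [ 0.001  0.001 -1.   ] open 0.495 q1,q6 [ 0.75 -2.05]
 shift cm [ 8.59  8.63 -6.8 ] spin -0.022566002053088615
[ 0.94568576  0.00539939 -1.08129273]
```

Emit:
apply_moves(
  motion=[
    {"hand":0.2,"tx":0,"ty":0,"tz":0.1,"spin":0},
    {"hand":0.2,"tx":0,"ty":0,"tz":0,"spin":0},
  ],
)

```text
time: 13.15
ee_pos: [595.9, 289.1, 51.6]
tcp_rot: [0.001, -0.135, 0.991, 0.0]
contact_force: [-0.2, -0.5, 4.9]
opening: 0.501
grip_force: 61.5
```

Emit:
apply_moves(
  motion=[
    {"hand":0.6,"tx":0,"ty":0,"tz":0,"spin":0},
    {"hand":0.8,"tx":0,"ty":0,"tz":0,"spin":0},
    {"hand":1,"tx":0,"ty":0,"tz":0,"spin":0},
    {"hand":1,"tx":0,"ty":0,"tz":0,"spin":0},
  ],
)

```text
time: 13.55
ee_pos: [595.4, 288.9, 50.2]
tcp_rot: [-0.0, -0.135, 0.991, -0.0]
contact_force: [0.5, 0.8, 0.3]
opening: 0.996
grip_force: 0.0
```

Emit:
apply_moves(
  motion=[
    {"hand":1,"tx":0,"ty":0,"tz":-1,"spin":0},
    {"hand":1,"tx":0,"ty":0,"tz":-3,"spin":0},
    {"hand":1,"tx":0,"ty":0,"tz":-4,"spin":0},
    {"hand":1,"tx":2.2,"ty":2.2,"tz":0,"spin":0},
    {"hand":0.8,"tx":3.2,"ty":3.2,"tz":0,"spin":0},
  ],
)

```text
time: 14.05
ee_pos: [530.2, 326.6, 132.4]
tcp_rot: [0.002, -0.134, 0.991, 0.001]
contact_force: [-0.1, 1.2, -1.8]
opening: 0.857
grip_force: 0.0
```

Emit:
apply_moves(
  motion=[
    {"hand":0.8,"tx":3.2,"ty":3.2,"tz":0,"spin":0},
    {"hand":0.8,"tx":0,"ty":0,"tz":0,"spin":-0.02},
    {"hand":0.8,"tx":0,"ty":0,"tz":0,"spin":0},
  ],
)

```text
time: 14.35
ee_pos: [489.0, 349.6, 131.4]
tcp_rot: [0.001, -0.146, 0.989, 0.0]
contact_force: [0.2, -0.1, -0.6]
opening: 0.801
grip_force: 0.0
```

```bash
python3 -c "
from h import *
go(489.9,349,32,106.8)
im=capture('scene')
for x in blobs(im,'green'):print(cen(x),at('scene',cen(x),60))
cv2.imwrite('pics/s2.png',im[:,:,::-1])
"
```

```text
t 14.35 pos [489.  349.6 131.4] yaw 106.8 tool dz [ 0.001  0.001 -1.   ] open 0.801 q1,q6 [ 0.95 -2.22]
 shift cm [-0.06 -0.09  9.94] spin 0.0004913252529308226
[422.3359736  315.32541254] [641.09916176 248.72203475]
[448.58231707 299.39939024] [590.65227494 286.77203231]
[483.48759921 289.18998016] [547.62753101 343.0385799 ]
[608.79365079  60.24761905] [-631.06921641  652.03845483]
[110.18567901  55.01975309] [-250.15949699 -950.1979649 ]
[380.39191074  11.42677824] [-936.15267652 -158.88509502]
[337.73515982   7.93302892] [-937.53560452 -335.06167674]
```

View pics/s2.png

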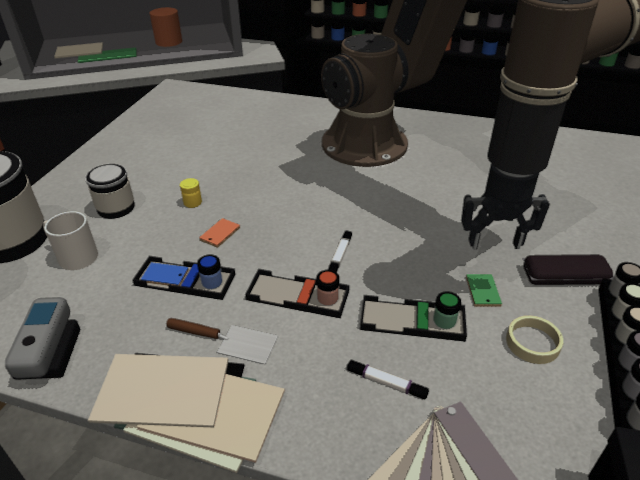

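Emit:
apply_moves(
  motion=[
    {"hand":0.75,"tx":0,"ty":-0.1,"tz":3,"spin":0},
    {"hand":0.75,"tx":0,"ty":0,"tz":3.5,"spin":0},
    {"hand":0.75,"tx":0,"ty":0,"tz":2,"spin":0},
    {"hand":0.75,"tx":0,"ty":0,"tz":0.8,"spin":0},
    {"hand":0.75,"tx":0,"ty":0,"tz":0.4,"spin":0},
  ],
)

```text
time: 14.9
ee_pos: [490.6, 347.1, 32.6]
tcp_rot: [-0.0, -0.144, 0.99, -0.0]
contact_force: [-0.5, -0.4, 0.1]
opening: 0.749
grip_force: 0.0
```

Emit:
apply_moves(
  motion=[
    {"hand":0.75,"tx":0,"ty":0,"tz":0.2,"spin":0},
    {"hand":0.75,"tx":0,"ty":0,"tz":0,"spin":0},
  ],
)

```text
time: 15.1
ee_pos: [490.5, 348.1, 32.1]
tcp_rot: [0.001, -0.145, 0.989, 0.0]
contact_force: [0.5, -0.1, 0.8]
opening: 0.748
grip_force: 0.0
```

```bash
python3 -c "
from h import *
go(489.9,349,27,106.8)
im=capture('scene')
cv2.imwrite('pics/s3.png',cv2.resize(im[200:340,420:570,::-1],None,fx=4,fy=4))
"
```

```text
t 15.1 pos [490.5 348.1  32.1] yaw 106.6 tool dz [ 0.001  0.001 -1.   ] open 0.748 q1,q6 [ 0.94 -2.22]
 shift cm [0.03 0.11 0.51] spin -0.0027194308488284486
```

View pics/s3.png

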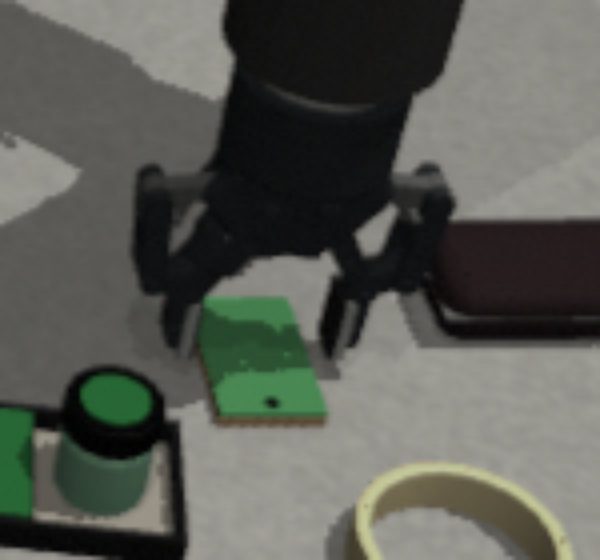

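The fingers straddle the plaque, with the left tip near crop pixel (185,350) and the right near (335,350), both still slightly above the desk. I'll go down a little more and close.

Emit:
apply_moves(
  motion=[
    {"hand":0.75,"tx":0,"ty":0.1,"tz":0.2,"spin":0},
    {"hand":0.7,"tx":0,"ty":0,"tz":0.2,"spin":0},
    {"hand":0.65,"tx":0,"ty":0,"tz":0,"spin":0},
  ],
)

```text
time: 15.45
ee_pos: [489.4, 348.8, 27.4]
tcp_rot: [0.0, -0.145, 0.989, 0.0]
contact_force: [0.1, -0.5, -0.1]
opening: 0.646
grip_force: 0.0
```

Emit:
apply_moves(
  motion=[
    {"hand":0.4,"tx":0,"ty":0,"tz":0,"spin":0},
    {"hand":0.4,"tx":0,"ty":0,"tz":0,"spin":0},
    {"hand":0.4,"tx":0,"ty":0,"tz":0,"spin":0},
  ],
)

```text
time: 15.75
ee_pos: [489.6, 348.8, 28.0]
tcp_rot: [0.0, -0.145, 0.989, 0.0]
contact_force: [-1.6, -1.5, 4.6]
opening: 0.553
grip_force: 60.6
```

```bash
python3 -c "
from h import *
go(606.8,190.9,80,8.2)
"
```

```text
t 15.75 pos [489.6 348.8  28. ] yaw 106.7 tool dz [ 0.  0. -1.] open 0.553 q1,q6 [ 0.94 -2.22]
 shift cm [ -6.7  -18.49  -5.2 ] spin -1.4227539735247843
```

Emit:
apply_moves(
  motion=[
    {"hand":0.4,"tx":0,"ty":0,"tz":-1,"spin":0},
    {"hand":0.4,"tx":0,"ty":0,"tz":-2.5,"spin":0},
    {"hand":0.4,"tx":0,"ty":0,"tz":-3.5,"spin":0},
    {"hand":0.4,"tx":0,"ty":0,"tz":-2.5,"spin":0},
    {"hand":0.4,"tx":0,"ty":0,"tz":-0.5,"spin":0},
  ],
)

```text
time: 16.25
ee_pos: [490.9, 350.1, 131.6]
tcp_rot: [0.002, -0.145, 0.989, 0.002]
contact_force: [0.1, -0.4, -1.1]
opening: 0.555
grip_force: 61.7
```

Emit:
apply_moves(
  motion=[
    {"hand":0.4,"tx":-0.7,"ty":-1.9,"tz":0,"spin":0},
    {"hand":0.4,"tx":-1.2,"ty":-3.3,"tz":0,"spin":0},
    {"hand":0.4,"tx":-1.5,"ty":-4,"tz":0,"spin":0},
    {"hand":0.4,"tx":-1.5,"ty":-4,"tz":0,"spin":0},
    {"hand":0.4,"tx":-1.2,"ty":-3.3,"tz":0,"spin":0},
  ],
)

```text
time: 16.75
ee_pos: [596.0, 206.3, 127.2]
tcp_rot: [-0.0, -0.145, 0.989, -0.0]
contact_force: [0.4, 0.5, 0.1]
opening: 0.557
grip_force: 61.7
```

Emit:
apply_moves(
  motion=[
    {"hand":0.4,"tx":-0.6,"ty":-2,"tz":0,"spin":-0.02},
    {"hand":0.4,"tx":0,"ty":0,"tz":0,"spin":-0.1},
    {"hand":0.4,"tx":0,"ty":0,"tz":0,"spin":-0.14},
    {"hand":0.4,"tx":0,"ty":0,"tz":0,"spin":-0.14},
    {"hand":0.4,"tx":0,"ty":0,"tz":0,"spin":-0.14},
  ],
)

```text
time: 17.25
ee_pos: [606.6, 190.3, 127.1]
tcp_rot: [-0.0, -0.406, 0.914, 0.0]
contact_force: [0.2, -0.5, 0.3]
opening: 0.554
grip_force: 61.7
```

Emit:
apply_moves(
  motion=[
    {"hand":0.4,"tx":0,"ty":0,"tz":0,"spin":-0.14},
    {"hand":0.4,"tx":0,"ty":0,"tz":0,"spin":-0.14},
    {"hand":0.4,"tx":0,"ty":0,"tz":0,"spin":-0.14},
    {"hand":0.4,"tx":0,"ty":0,"tz":0,"spin":-0.14},
    {"hand":0.4,"tx":0,"ty":0,"tz":0,"spin":-0.14},
  ],
)

```text
time: 17.75
ee_pos: [606.5, 190.5, 127.1]
tcp_rot: [-0.0, -0.695, 0.719, 0.0]
contact_force: [0.2, -0.4, 0.9]
opening: 0.552
grip_force: 61.7
```

Emit:
apply_moves(
  motion=[
    {"hand":0.4,"tx":0,"ty":0,"tz":0,"spin":-0.1},
    {"hand":0.4,"tx":0,"ty":0,"tz":0,"spin":-0.08},
    {"hand":0.4,"tx":0,"ty":0,"tz":0,"spin":0},
  ],
)

```text
time: 18.05
ee_pos: [606.5, 190.5, 127.1]
tcp_rot: [0.0, 0.755, -0.656, -0.0]
contact_force: [0.5, 0.2, 0.7]
opening: 0.554
grip_force: 61.7
```

```bash
python3 -c "
from h import *
go(606.8,190.9,33,8.2)
im=capture('scene')
cv2.imwrite('pics/s4.png',cv2.resize(im[190:350,340:500,::-1],None,fx=3.5,fy=3.5))
"
```

```text
t 18.05 pos [606.5 190.5 127.1] yaw -171.9 tool dz [-0.001 -0.    -1.   ] open 0.554 q1,q6 [ 0.61 -0.47]
 shift cm [-0.04 -0.04  9.41] spin -0.002088237787555782
```

View pics/s4.png

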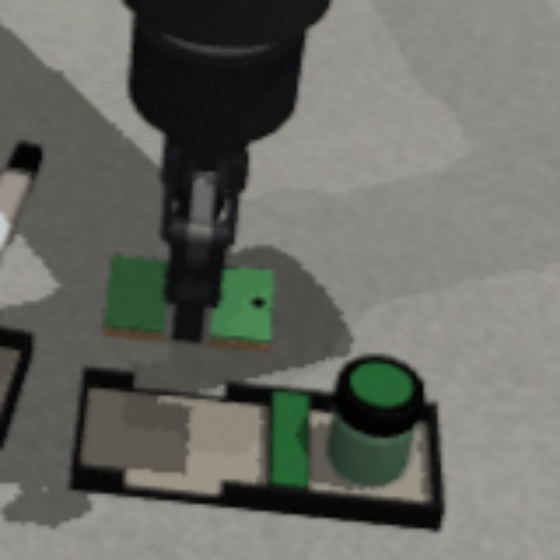

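The plaque is level and aligned with the empty long bay of the green tray, and the jar stands clear. Lowering.

Emit:
apply_moves(
  motion=[
    {"hand":0.4,"tx":0,"ty":0,"tz":1.5,"spin":0},
    {"hand":0.4,"tx":0,"ty":0,"tz":3,"spin":0},
    {"hand":0.4,"tx":0,"ty":0,"tz":2.5,"spin":0},
    {"hand":0.4,"tx":0,"ty":0,"tz":1.3,"spin":0},
    {"hand":0.4,"tx":0,"ty":0,"tz":0.6,"spin":0},
  ],
)

```text
time: 18.6
ee_pos: [606.2, 190.3, 36.9]
tcp_rot: [0.001, 0.754, -0.656, -0.0]
contact_force: [-0.3, 0.4, 0.3]
opening: 0.554
grip_force: 61.7
```

Emit:
apply_moves(
  motion=[
    {"hand":0.4,"tx":0,"ty":0,"tz":0.2,"spin":0},
    {"hand":0.4,"tx":0,"ty":0,"tz":0.1,"spin":0},
    {"hand":0.4,"tx":0,"ty":0,"tz":0,"spin":0},
  ],
)

```text
time: 18.9
ee_pos: [607.3, 191.0, 36.3]
tcp_rot: [-0.001, 0.755, -0.656, 0.0]
contact_force: [-0.1, 0.4, 0.2]
opening: 0.55
grip_force: 61.7
```

Emit:
apply_moves(
  motion=[
    {"hand":0.4,"tx":0,"ty":0,"tz":0.2,"spin":0},
    {"hand":0.4,"tx":0,"ty":0,"tz":0,"spin":0},
  ],
)

```text
time: 19.1
ee_pos: [606.9, 190.8, 33.7]
tcp_rot: [-0.0, 0.755, -0.656, 0.0]
contact_force: [-1.5, -0.4, -1.4]
opening: 0.554
grip_force: 61.7
```

Emit:
apply_moves(
  motion=[
    {"hand":0.4,"tx":0,"ty":0,"tz":0.1,"spin":0},
    {"hand":0.4,"tx":0,"ty":0,"tz":0,"spin":0},
  ],
)

```text
time: 19.3
ee_pos: [606.7, 190.6, 32.3]
tcp_rot: [-0.0, 0.755, -0.656, -0.0]
contact_force: [0.5, -0.5, -0.8]
opening: 0.548
grip_force: 61.7
```

Emit:
apply_moves(
  motion=[
    {"hand":0.4,"tx":0,"ty":0,"tz":0.1,"spin":0},
    {"hand":0.4,"tx":0,"ty":0,"tz":0,"spin":0},
  ],
)

```text
time: 19.5
ee_pos: [606.8, 190.7, 32.0]
tcp_rot: [-0.0, 0.755, -0.656, 0.0]
contact_force: [-2.5, -0.3, 5.5]
opening: 0.553
grip_force: 62.5
```

Emit:
apply_moves(
  motion=[
    {"hand":0.6,"tx":0,"ty":0,"tz":0,"spin":0},
    {"hand":0.65,"tx":0,"ty":0,"tz":0,"spin":0},
    {"hand":0.7,"tx":0,"ty":0,"tz":0,"spin":0},
    {"hand":0.75,"tx":0,"ty":0,"tz":0,"spin":0},
    {"hand":0.75,"tx":0,"ty":0,"tz":0,"spin":0},
  ],
)

```text
time: 20.0
ee_pos: [606.8, 190.6, 31.2]
tcp_rot: [0.0, 0.755, -0.656, -0.0]
contact_force: [0.2, -0.1, -0.2]
opening: 0.75
grip_force: 0.0
```

Emit:
apply_moves(
  motion=[
    {"hand":0.75,"tx":0,"ty":0,"tz":-1,"spin":0},
    {"hand":0.75,"tx":0,"ty":0,"tz":-2.5,"spin":0},
    {"hand":0.75,"tx":0,"ty":0,"tz":-3.5,"spin":0},
    {"hand":0.75,"tx":0,"ty":0,"tz":-2.5,"spin":0},
    {"hand":0.75,"tx":0,"ty":0,"tz":-0.5,"spin":0},
  ],
)

```text
time: 20.5
ee_pos: [608.6, 191.5, 135.9]
tcp_rot: [-0.003, 0.755, -0.656, 0.001]
contact_force: [1.0, 0.4, 1.3]
opening: 0.746
grip_force: 0.0
```

```bash
python3 -c "
from h import *
go(470.5,-212,130,76)
HUE['green']=(50,90)
im=capture('scene')
for x in blobs(im,'green',smin=90):
    r=rect('scene',x,13);print(cen(x),r)
"
```

```text
t 20.5 pos [608.6 191.5 135.9] yaw -171.9 tool dz [ 0.006  0.003 -1.   ] open 0.746 q1,q6 [ 0.61 -0.47]
 shift cm [38.02 19.33  0.4 ] spin -1.185818660847501
[422.3359736  315.32541254] (array([595.04528809, 246.87991333]), (66.84185028076172, 18.856569290161133), 6.489392280578613)
[389.7307542  313.04650254] (array([606.93444824, 189.11546326]), (78.57125091552734, 52.01292419433594), -81.91825771331787)
[448.5633232  299.38399189] (array([542.00189209, 287.41738892]), (32.36905288696289, 31.94766616821289), -21.51219940185547)
[609.507109    59.77093207] (array([-771.49304199,  681.24523926]), (123.35427856445312, 33.56465530395508), -14.266136169433594)
[109.58810764  54.88064236] (array([ -355.18099976, -1047.13647461]), (200.90142822265625, 91.66400909423828), -58.04232406616211)
[378.07785888  11.37226277] (array([-1086.70800781,  -196.05502319]), (149.54412841796875, 34.56527328491211), 10.474526405334473)
[337.65491924   8.01468429] (array([-1090.1472168 ,  -377.86636353]), (167.17520141601562, 48.24017333984375), 14.983713150024414)
```

Emit:
apply_moves(
  motion=[
    {"hand":0.75,"tx":3.8,"ty":1.9,"tz":0,"spin":0},
    {"hand":0.75,"tx":3.8,"ty":1.9,"tz":0,"spin":0},
    {"hand":0.75,"tx":3.8,"ty":1.9,"tz":0,"spin":0},
    {"hand":0.75,"tx":3.8,"ty":1.9,"tz":0,"spin":0},
    {"hand":0.75,"tx":3.8,"ty":1.9,"tz":0,"spin":0},
  ],
)

```text
time: 21.05
ee_pos: [537.9, -12.3, 130.7]
tcp_rot: [0.0, 0.755, -0.656, -0.0]
contact_force: [0.3, -0.0, 0.1]
opening: 0.752
grip_force: 0.0
```

Emit:
apply_moves(
  motion=[
    {"hand":0.75,"tx":3.8,"ty":1.9,"tz":0,"spin":0},
    {"hand":0.75,"tx":3.8,"ty":1.9,"tz":0,"spin":0},
    {"hand":0.75,"tx":3.8,"ty":1.9,"tz":0,"spin":0},
    {"hand":0.75,"tx":3.8,"ty":1.9,"tz":0,"spin":0},
    {"hand":0.75,"tx":3.8,"ty":2,"tz":0,"spin":0},
  ],
)

```text
time: 21.55
ee_pos: [469.5, -213.7, 130.9]
tcp_rot: [0.0, 0.755, -0.656, -0.0]
contact_force: [1.2, -0.2, 0.3]
opening: 0.747
grip_force: 0.0
```

Emit:
apply_moves(
  motion=[
    {"hand":0.75,"tx":0,"ty":0,"tz":0,"spin":-0.14},
    {"hand":0.75,"tx":0,"ty":0,"tz":0,"spin":-0.14},
    {"hand":0.75,"tx":0,"ty":0,"tz":0,"spin":-0.14},
    {"hand":0.75,"tx":0,"ty":0,"tz":0,"spin":-0.14},
    {"hand":0.75,"tx":0,"ty":0,"tz":0,"spin":-0.14},
  ],
)

```text
time: 22.05
ee_pos: [470.0, -212.3, 130.7]
tcp_rot: [0.0, 0.935, -0.355, -0.001]
contact_force: [-0.2, 0.5, 0.2]
opening: 0.751
grip_force: 0.0
```

Emit:
apply_moves(
  motion=[
    {"hand":0.75,"tx":0,"ty":0,"tz":0,"spin":-0.14},
    {"hand":0.75,"tx":0,"ty":0,"tz":0,"spin":-0.14},
    {"hand":0.75,"tx":0,"ty":0,"tz":0,"spin":-0.14},
    {"hand":0.75,"tx":0,"ty":0,"tz":0,"spin":-0.06},
    {"hand":0.75,"tx":0,"ty":0,"tz":0,"spin":0},
  ],
)

```text
time: 22.55
ee_pos: [470.1, -212.2, 130.7]
tcp_rot: [-0.0, 0.992, -0.125, -0.001]
contact_force: [-0.4, -0.5, -0.8]
opening: 0.748
grip_force: 0.0
```

```bash
python3 -c "
from h import *
go(470.5,-212,28,76)
"
```

```text
t 22.55 pos [ 470.1 -212.2  130.7] yaw -104.3 tool dz [-0.001  0.    -1.   ] open 0.748 q1,q6 [-0.04  1.36]
 shift cm [ 0.04 -0.03 10.27] spin -0.005871963904238145
```

Emit:
apply_moves(
  motion=[
    {"hand":0.75,"tx":0,"ty":0,"tz":3,"spin":0},
    {"hand":0.75,"tx":0,"ty":0,"tz":3.5,"spin":0},
    {"hand":0.75,"tx":0,"ty":0,"tz":2,"spin":0},
    {"hand":0.75,"tx":0,"ty":0,"tz":0.9,"spin":0},
    {"hand":0.75,"tx":0,"ty":0,"tz":0.5,"spin":0},
  ],
)

```text
time: 23.05
ee_pos: [470.3, -212.3, 31.5]
tcp_rot: [0.0, 0.992, -0.126, -0.001]
contact_force: [0.4, -0.8, -0.4]
opening: 0.753
grip_force: 0.0
```

Emit:
apply_moves(
  motion=[
    {"hand":0.75,"tx":0,"ty":0,"tz":0.3,"spin":0},
    {"hand":0.7,"tx":0,"ty":0,"tz":0,"spin":0},
    {"hand":0.65,"tx":0,"ty":0,"tz":0,"spin":0},
  ],
)

```text
time: 23.35
ee_pos: [471.2, -212.3, 30.1]
tcp_rot: [-0.0, 0.992, -0.125, 0.001]
contact_force: [0.0, 0.3, 0.2]
opening: 0.648
grip_force: 0.0
```

Emit:
apply_moves(
  motion=[
    {"hand":0.4,"tx":0,"ty":0,"tz":0,"spin":0},
    {"hand":0.4,"tx":0,"ty":0,"tz":0,"spin":0},
    {"hand":0.4,"tx":0,"ty":0,"tz":0,"spin":0},
  ],
)

```text
time: 23.65
ee_pos: [471.3, -212.3, 30.9]
tcp_rot: [0.0, 0.992, -0.125, 0.001]
contact_force: [-3.2, 2.2, 12.8]
opening: 0.527
grip_force: 59.4
```

```bash
python3 -c "
from h import *
go(601.8,-30.6,130,2)
"
```

```text
t 23.65 pos [ 471.3 -212.3   30.9] yaw -104.3 tool dz [ 0.002 -0.    -1.   ] open 0.527 q1,q6 [-0.04  1.36]
 shift cm [  8.16 -20.84  -9.89] spin 1.285446254065022
```

The opening is a little tighter than for the first plaque (0.527 against 0.553) and the TCP sits 2 mm higher, so this grip may be too shallow. I'll reopen, go lower and regrip.

Emit:
apply_moves(
  motion=[
    {"hand":0.7,"tx":0,"ty":0,"tz":0,"spin":0},
    {"hand":0.7,"tx":0,"ty":0,"tz":0,"spin":0},
    {"hand":0.7,"tx":0,"ty":0,"tz":0.2,"spin":0},
    {"hand":0.65,"tx":0,"ty":0,"tz":0.1,"spin":0},
    {"hand":0.65,"tx":0,"ty":0,"tz":0,"spin":0},
  ],
)

```text
time: 24.15
ee_pos: [470.5, -212.3, 26.0]
tcp_rot: [0.0, 0.992, -0.125, -0.0]
contact_force: [-0.4, -0.1, -0.3]
opening: 0.649
grip_force: 0.0
```

Emit:
apply_moves(
  motion=[
    {"hand":0.4,"tx":0,"ty":0,"tz":0,"spin":0},
    {"hand":0.4,"tx":0,"ty":0,"tz":0,"spin":0},
    {"hand":0.4,"tx":0,"ty":0,"tz":0,"spin":0},
  ],
)

```text
time: 24.45
ee_pos: [470.6, -212.3, 26.6]
tcp_rot: [0.0, 0.992, -0.125, -0.0]
contact_force: [-1.8, 1.5, 5.3]
opening: 0.556
grip_force: 61.0
```

```bash
python3 -c "
from h import *
go(601.8,-30.6,130,2)
im=capture('scene')
cv2.imwrite('pics/s5.png',cv2.resize(im[150:270,150:290,::-1],None,fx=4,fy=4))
"
```

```text
t 24.45 pos [ 470.6 -212.3   26.6] yaw -104.4 tool dz [-0. -0. -1.] open 0.556 q1,q6 [-0.04  1.36]
 shift cm [  8.2  -20.86 -10.34] spin 1.285250107998365
```

View pics/s5.png

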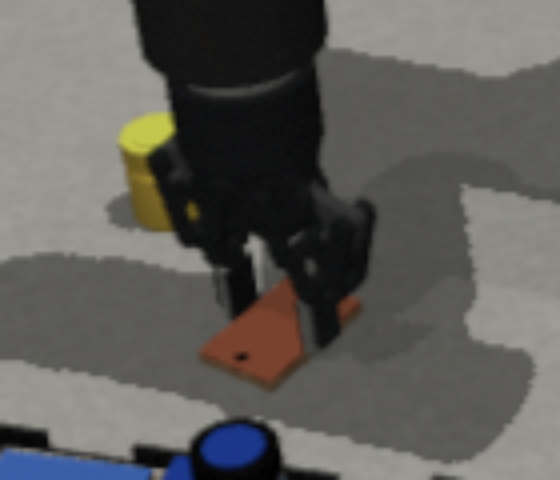

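Now the pads hold the plaque's edges properly, near crop pixels (238,295) and (318,335), with opening 0.556. The yellow jar is clear. Next I'll lift, carry and turn.

Emit:
apply_moves(
  motion=[
    {"hand":0.4,"tx":0,"ty":0,"tz":-1,"spin":0},
    {"hand":0.4,"tx":0,"ty":0,"tz":-2.5,"spin":0},
    {"hand":0.4,"tx":0,"ty":0,"tz":-3.5,"spin":0},
    {"hand":0.4,"tx":0,"ty":0,"tz":-2.5,"spin":0},
    {"hand":0.4,"tx":0,"ty":0,"tz":-0.5,"spin":0},
  ],
)

```text
time: 25.0
ee_pos: [472.5, -212.6, 130.0]
tcp_rot: [0.0, 0.992, -0.125, 0.003]
contact_force: [0.3, -0.7, -0.4]
opening: 0.558
grip_force: 62.0
```

Emit:
apply_moves(
  motion=[
    {"hand":0.4,"tx":0.8,"ty":-2,"tz":0,"spin":0},
    {"hand":0.4,"tx":1.4,"ty":-3.6,"tz":0,"spin":0},
    {"hand":0.4,"tx":1.7,"ty":-4.4,"tz":0,"spin":0},
    {"hand":0.4,"tx":1.7,"ty":-4.4,"tz":0,"spin":0},
    {"hand":0.4,"tx":1.4,"ty":-3.6,"tz":0,"spin":0},
  ],
)

```text
time: 25.5
ee_pos: [584.1, -53.3, 126.3]
tcp_rot: [-0.0, 0.992, -0.125, -0.0]
contact_force: [1.2, -0.5, -0.0]
opening: 0.557
grip_force: 62.0
```

Emit:
apply_moves(
  motion=[
    {"hand":0.4,"tx":1,"ty":-2.4,"tz":0,"spin":0},
    {"hand":0.4,"tx":0.2,"ty":-0.5,"tz":0,"spin":0},
    {"hand":0.4,"tx":0,"ty":0,"tz":0,"spin":0.1},
    {"hand":0.4,"tx":0,"ty":0,"tz":0,"spin":0.14},
    {"hand":0.4,"tx":0,"ty":0,"tz":0,"spin":0.14},
  ],
)

```text
time: 26.0
ee_pos: [601.2, -30.6, 126.0]
tcp_rot: [0.0, 0.95, -0.313, -0.001]
contact_force: [0.6, -0.1, -0.5]
opening: 0.555
grip_force: 62.0
```

Emit:
apply_moves(
  motion=[
    {"hand":0.4,"tx":0,"ty":0,"tz":0,"spin":0.14},
    {"hand":0.4,"tx":0,"ty":0,"tz":0,"spin":0.14},
    {"hand":0.4,"tx":0,"ty":0,"tz":0,"spin":0.14},
    {"hand":0.4,"tx":0,"ty":0,"tz":0,"spin":0.14},
    {"hand":0.4,"tx":0,"ty":0,"tz":0,"spin":0.14},
  ],
)

```text
time: 26.5
ee_pos: [601.2, -30.8, 126.1]
tcp_rot: [0.0, 0.785, -0.62, -0.0]
contact_force: [-0.0, -1.4, 0.3]
opening: 0.56
grip_force: 62.0
```

Emit:
apply_moves(
  motion=[
    {"hand":0.4,"tx":0,"ty":0,"tz":0,"spin":0.12},
    {"hand":0.4,"tx":0,"ty":0,"tz":0,"spin":0.08},
    {"hand":0.4,"tx":0,"ty":0,"tz":0,"spin":0},
  ],
)

```text
time: 26.8
ee_pos: [601.3, -30.7, 126.1]
tcp_rot: [0.0, 0.721, -0.693, -0.0]
contact_force: [-1.0, 0.6, -0.9]
opening: 0.554
grip_force: 62.0
```

```bash
python3 -c "
from h import *
go(601.8,-30.6,31,2)
im=capture('scene')
cv2.imwrite('pics/s6.png',cv2.resize(im[170:330,230:390,::-1],None,fx=3.5,fy=3.5))
"
```

```text
t 26.8 pos [601.3 -30.7 126.1] yaw -177.8 tool dz [-0.001 -0.    -1.   ] open 0.554 q1,q6 [ 0.27 -0.23]
 shift cm [-0.01 -0.06  9.51] spin 0.003365206965873288
```

View pics/s6.png

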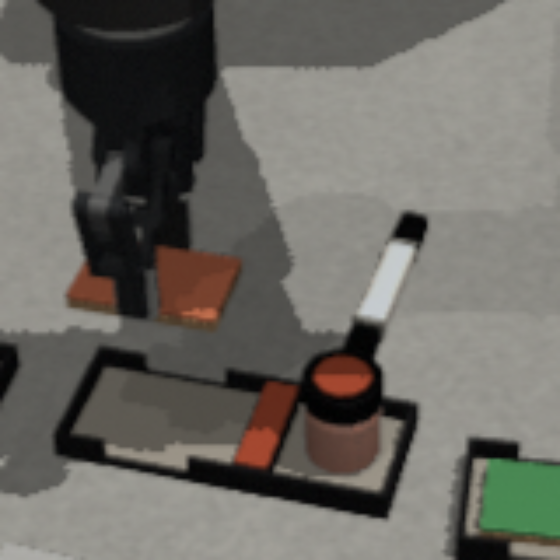

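The plaque is held level and aligned over the terracotta tray's long bay. Lowering.

Emit:
apply_moves(
  motion=[
    {"hand":0.4,"tx":0,"ty":0,"tz":1.5,"spin":0},
    {"hand":0.4,"tx":0,"ty":0,"tz":3,"spin":0},
    {"hand":0.4,"tx":0,"ty":0,"tz":2.6,"spin":0},
    {"hand":0.4,"tx":0,"ty":0,"tz":1.4,"spin":0},
    {"hand":0.4,"tx":0,"ty":0,"tz":0.6,"spin":0},
  ],
)

```text
time: 27.35
ee_pos: [601.1, -30.5, 33.9]
tcp_rot: [0.001, 0.722, -0.692, -0.001]
contact_force: [0.4, -0.4, -0.2]
opening: 0.557
grip_force: 62.0
```

Emit:
apply_moves(
  motion=[
    {"hand":0.4,"tx":0,"ty":0,"tz":0.2,"spin":0},
    {"hand":0.4,"tx":0,"ty":0,"tz":0,"spin":0},
  ],
)

```text
time: 27.55
ee_pos: [602.5, -30.1, 33.9]
tcp_rot: [-0.0, 0.721, -0.693, 0.0]
contact_force: [0.1, 0.3, -0.5]
opening: 0.552
grip_force: 62.0
```

Emit:
apply_moves(
  motion=[
    {"hand":0.4,"tx":0,"ty":0,"tz":0.1,"spin":0},
    {"hand":0.4,"tx":0,"ty":0,"tz":0,"spin":0},
  ],
)

```text
time: 27.75
ee_pos: [602.5, -30.0, 33.2]
tcp_rot: [-0.001, 0.721, -0.693, 0.0]
contact_force: [0.1, -0.0, -0.0]
opening: 0.557
grip_force: 62.0
```

Emit:
apply_moves(
  motion=[
    {"hand":0.4,"tx":0,"ty":0,"tz":0.1,"spin":0},
    {"hand":0.4,"tx":0,"ty":0,"tz":0,"spin":0},
  ],
)

```text
time: 27.95
ee_pos: [602.1, -30.1, 31.6]
tcp_rot: [-0.0, 0.721, -0.693, 0.0]
contact_force: [0.4, 0.3, -0.3]
opening: 0.558
grip_force: 62.0
```

Emit:
apply_moves(
  motion=[
    {"hand":0.4,"tx":0,"ty":0,"tz":0.1,"spin":0},
    {"hand":0.4,"tx":0,"ty":0,"tz":0,"spin":0},
  ],
)

```text
time: 28.15
ee_pos: [602.2, -30.1, 30.7]
tcp_rot: [-0.0, 0.721, -0.693, 0.0]
contact_force: [-0.9, -0.0, 2.7]
opening: 0.558
grip_force: 62.4
```

Touching the floor. I'll release, lift away and check.

Emit:
apply_moves(
  motion=[
    {"hand":0.6,"tx":0,"ty":0,"tz":0,"spin":0},
    {"hand":0.65,"tx":0,"ty":0,"tz":0,"spin":0},
    {"hand":0.7,"tx":0,"ty":0,"tz":0,"spin":0},
    {"hand":0.75,"tx":0,"ty":0,"tz":0,"spin":0},
    {"hand":0.75,"tx":0,"ty":0,"tz":0,"spin":0},
  ],
)

```text
time: 28.65
ee_pos: [602.0, -30.2, 30.2]
tcp_rot: [0.0, 0.721, -0.693, -0.0]
contact_force: [0.2, -0.0, 0.6]
opening: 0.751
grip_force: 0.0
```

Emit:
apply_moves(
  motion=[
    {"hand":0.75,"tx":0,"ty":0,"tz":-1,"spin":0},
    {"hand":0.75,"tx":0,"ty":0,"tz":-2.5,"spin":0},
    {"hand":0.75,"tx":0,"ty":0,"tz":-3.5,"spin":0},
    {"hand":0.75,"tx":0,"ty":0,"tz":-4,"spin":0},
    {"hand":0.75,"tx":0,"ty":0,"tz":-4,"spin":0},
  ],
)

```text
time: 29.15
ee_pos: [601.7, -30.3, 182.6]
tcp_rot: [-0.0, 0.721, -0.693, 0.0]
contact_force: [1.1, 0.5, 1.1]
opening: 0.747
grip_force: 0.0
```

Emit:
apply_moves(
  motion=[
    {"hand":0.75,"tx":0,"ty":0,"tz":-2,"spin":0},
    {"hand":0.75,"tx":0,"ty":0,"tz":-0.5,"spin":0},
    {"hand":0.75,"tx":0,"ty":0,"tz":0,"spin":0},
    {"hand":0.75,"tx":0,"ty":0,"tz":0,"spin":0},
  ],
)

```text
time: 29.55
ee_pos: [601.3, -30.2, 204.4]
tcp_rot: [0.001, 0.721, -0.693, -0.001]
contact_force: [0.2, 0.7, -1.0]
opening: 0.751
grip_force: 0.0
```

```bash
python3 -c "
from h import *
go(600,0,200)
im=capture('scene')
cv2.imwrite('pics/s7.png',cv2.resize(im[140:360,100:520,::-1],None,fx=1.9,fy=1.9))
"
```

```text
t 29.55 pos [601.3 -30.2 204.4] yaw -177.7 tool dz [-0.001  0.    -1.   ] open 0.751 q1,q6 [ 0.27 -0.23]
 shift cm [-3.03  0.    0.44] spin None
```

View pics/s7.png

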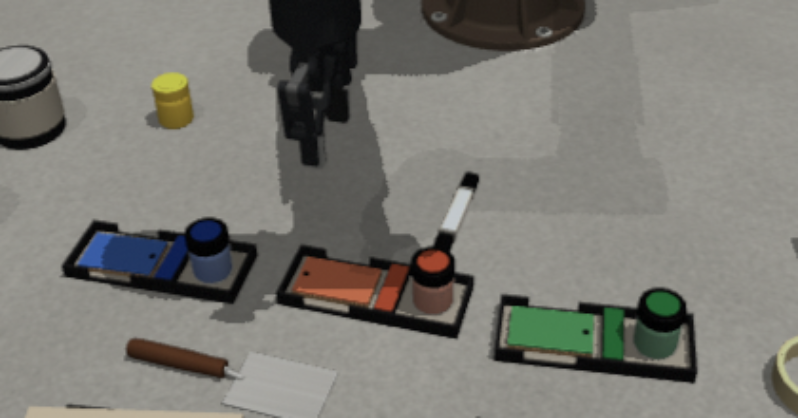

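All three kits are complete: plaques lie flat at crop pixels (125,253), (337,280) and (550,330), and jars stand upright at (210,250), (433,280) and (660,322). The gripper is clear of everything.

```bash
python3 -c "
from plant import workorder
print(workorder.hand_in())"
```

```text
the job is handed in; nothing more can be done
None
```

The job is handed in at about 30 s of the 128 s allowed: the last picture shows all three jars upright and the green and terracotta plaques flat in their matching trays, with the blue plaque and the yellow jar left alone.

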